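# Switch off the wax heater well that was left on

### The job

One well of the four-well wax heater was left switched on: its push-push key is latched down. With a fingertip, tap each of the four keys lightly in turn, from left to right as seen from the robot's base, without pushing any raised key through. Press the one that is latched fully down and let go, so that all four stand raised; grasp nothing, and leave the things around the heater where they are.

Things in the scene. Friction and masses are not known exactly. Their poses are not given: they have to be found in the camera images.
- heater: four-well wax heater, fixed to the bench: white case 200 mm deep (x) and 250 wide (y), flat top 60 mm high. Its sloped blue front faces the robot (-x); along the front of the top runs a 1 mm blue panel with four keys. 81 mm behind them (+x) are four wells with steel lids, 43 mm across, black knobs up to 82 mm high. Origin: centre of the underside, on the bench; z up
- key1: leftmost key: square grey cap 24 x 24 mm. Origin: centre of its flat top face, axes as the heater's; at heater x = -36, y = +69 mm. Raised (off): top 72 mm above the bench, 11 mm proud of the panel. Latched (on): 4 mm lower. End stop: 7 mm below raised. Spring about 3 N raised, 6 N at latched height, 8 N at the stop, more if pressed fast. Exactly one key of the four starts latched
- key2: second key from the left, same as key1, at heater y = +23 mm (46 mm pitch, 22 mm clear between caps). Push-push action of every key: a raised key pressed more than 6 mm latches when let go; a latched key pressed on to the end stop (it frees in the last 1 mm) springs up when let go. A tap of 1 to 3 N neither latches nor frees a key
- key3: third key from the left, same as key1, at heater y = -23 mm
- key4: rightmost key, same as key1, at heater y = -69 mm
- jar: glass jar with a steel cap, 60 mm across, 75 mm high, standing loose to the left of the heater; origin at the centre of its underside
- tin: round metal tin, 74 mm across, 22 mm high, loose to the right of the heater; origin at the centre of its underside
- carver: wax carving tool, about 145 mm long and 11 mm thick, lying loose on the bench in front of the heater, blade to its +y; origin under the middle of its wooden handle
- ringblank: green wax ring blank, a short tube 28 mm across and 24 mm high standing on end, loose at the front right of the heater; origin at the centre of its underside

How it is judged:
On the way, in this order (a step that is already met when the one before it is completed fails the run):
1. the first key from the left is touched by the fingers (contact force between the fingers and key1 above 0.3 N), for 0.04 s.
2. then the second key is touched (contact force between the fingers and key2 above 0.3 N), for 0.04 s.
3. then the third key is touched (contact force between the fingers and key3 above 0.3 N), for 0.04 s.
4. then the fourth key is touched (contact force between the fingers and key4 above 0.3 N), for 0.04 s.
At the end, for the whole second after the job is handed in: all four keys stand raised: each top face within 1.5 mm of its raised height, 72 mm above the bench (z of each of key1, key2, key3, key4 in the frame of heater above 0.0705 m); the robot touches nothing.
It fails at once if a raised key is pushed more than 5.2 mm down (a light tap does not), which would soon latch it (distance of any of key1, key2, key3, key4 from where it was at the start of the episode above 0.0052 m).
It fails at once if a thing standing round the heater is moved or lifted by more than 15 mm (distance of any of jar, tin, carver, ringblank from where it was at the start of the episode above 0.015 m).
It also fails if it takes over 45 s, if anything falls off the work surface, if the arm or the gripper's body presses on something with over 40 N, if the wrist force passes 120 N, or if a joint passes its speed limit or range.

### The arm

A 6-joint arm with a two-finger parallel gripper is mounted at the origin on the work surface. World frame = base frame: x ahead of the robot, y to its left, z up, the work surface at z = 0. Lengths are in m, angles in rad, forces in N, time in s.
With the tool pointing down it reaches from about 0.35 to 0.875 m from the base axis. Payload 4.2 kg.
Tool frame: the origin (TCP) lies at the very end of the fingers, on their centre line; the grasp point (between the pads) lies 19 mm behind it; z points along the fingers, y is the line along which they close (so a half turn about z gives the same grasp; the last joint's range is limited). The gripper opens to 85 mm and grips with 20 to 120 N. Pads are 22 mm wide; open, the fingers measure 114 mm over their backs; the gripper's body (76 mm by 85 mm) begins 54 mm behind the grasp point. The pads swing forward as they close: fully open they stand 13 mm farther back than shut.
Start: joints at [-0.967, 0.385, 0.008, 0, -1.194, -0.259], TCP at [0.211, -0.588, 0.231] pointing down, gripper open.
Joint ranges: [-3.14, 3.14], [-1.21, 2.06], [-1.07, 1.41], [-3.16, 2.05], [-2.99, -0.16], [-3.1, 3.1]. Speed limits (rad/s): [2.79, 2.79, 3.14, 3.14, 3.14, 3.14].

### API

Orientations are given as a 3x3 rotation matrix whose columns are the frame's x, y, z axes.
In Python, from rig import r, eyes gives the robot as it stands.
- The arm moves only by the tool move_arm, never from a script. Its argument "rows" is a list of rows, each a list of 6 numbers: the shift along the tool's x, y, z in m, then the turn, a rotation vector about the tool's x, y, z in rad. In form: [[tx, ty, tz, wx, wy, wz], ...]. A call has 1 to 5 rows; each row shifts and turns the commanded pose from where the row before left it, along the tool's axes as they then stand; what a row does not reach is not made up. A row lasts 1/10 s, in which the tool goes at most 50 mm and 8.59 degrees, less where a joint would pass 70% of its speed; a pose out of reach is approached as far as the arm can. A call is refused whole if a number of a shift passes 0.05 or a number of a turn 0.15, either way. A call with a gripper value outside its range is refused whole. "fingers" is the finger opening in m, from 0 to 0.0854, set as the call begins (left out, the last holds). The fingers move at their own pace and stop on an object; the grip force is fixed at half the most. Time passes only in rows, so rows that do not move let the fingers close. It gives the time, the measured TCP pose, the force, the opening and the grip force at its end, in the units of the state.
- r.sense(): the state, without advancing time (a new reading comes with each control period).
- eyes.read_camera(name): name is "scene" or "top" or "wrist"; returns a dict with "image" (400x640x3 uint8, red, green, blue), "range_z" (400x640 float32, m along the optical axis (not along the pixel's ray), 0 where there is no reading), "camera_matrix" (3x3 intrinsics, pixels), "xyz" and "orientation" of the camera in the world. Camera axes: x right, y down, z forward; pixel columns grow to the right and rows downward; lengths in m; the calibration is good to about 2 mm. A picture is of the moment at which its call begins.
- r.sign_off(): hands the job in; it is judged then, once.
Trained networks look in the newest picture that a camera, given by its name, has taken for a name from the list of things; names that differ only in an ending like _2 or _b are one class to them, and where a whole thing is asked for, a point or a joint stands for the part that bears it (a point fixed in the world has none). Each returns a list of dicts, best first, with "p" (0 to 1); they miss things now and then, are a little off and sometimes report something else, mostly with a low value. They report only what shows in the picture. A call takes as long as a camera call.
- eyes.regions_of(label, camera): "region" (400x640 bool, what is visible of it).
- eyes.spot_point(label, camera): "xyz" ([x, y, z] in m, in the coordinates of the camera as it stood for that picture, good to about 4 mm: a listed point, or the origin of a listed thing).
The state is a dict: "clock": time; "qpos": joint angles; "dq": joint speeds; "tau": joint torques, N m; "tool_pos": TCP position; "eef_rot": TCP orientation; "ft_force": force on the tool from outside, world axes, zero at the start; "wrist_torque": the same for the moment, N m; "gripper_width": opening from 0.0 (shut) to 1.0 (fully open); "grasp_force": force on a finger pad.
Only numpy, scipy, OpenCV 4.12 (cv2) and the standard library are available. Lean on these libraries where they do the work, as an engineer would, in place of code of your own. Each camera call takes 0.05 s, during which the arm holds its last target. There are 200 camera calls.

## Working session

There is one attempt and no reset: what is moved stays moved. The work goes in short steps, Python scripts to look and compute and a tool call to move; the robot and the scene stay as the last step left them, time stands still between calls to the robot, and variables do not carry over. Pictures are saved under pics/ and viewed, at most 10 in all, crops included, and the job is handed in when it is done.

Besides the shell and the picture viewer there is one more tool, called after "Request:" as a command line: name --pt "numbers of a row" for each row, then --argument value for the rest. move_arm: Moves the arm, as the interface text tells. Its arguments: {"type":"object","properties":{"rows":{"type":"array","items":{"type":"array","items":{"type":"number"}}},"fingers":{"type":"number"}},"required":["rows"]}

```bash
mkdir -p pics; cat > h.py <<'E'
import numpy as np, cv2
from rig import r, eyes
def world(c,p): return np.array(c["orientation"])@np.array(p)+np.array(c["xyz"])
def cloud(c):
    K=np.array(c["camera_matrix"]);z=c["range_z"];v,u=np.mgrid[:400,:640]
    P=np.stack([(u-K[0,2])/K[0,0]*z,(v-K[1,2])/K[1,1]*z,z],-1)
    return P@np.array(c["orientation"]).T+np.array(c["xyz"])
def save(c,n): cv2.imwrite("pics/"+n,c["image"][:,:,::-1])
E
python3 - <<'E'
from h import *
np.set_printoptions(precision=4,suppress=True)
s=r.sense();print(s["clock"],s["tool_pos"],s["eef_rot"],s["ft_force"])
for n in ["scene","top"]:
    c=eyes.read_camera(n);save(c,n+"0.png");print(n,c["xyz"])
    C=cloud(c)
    for l in ["heater","key1","key2","key3","key4","jar","tin","carver","ringblank"]:
        print(l,[(round(d["p"],2),world(c,d["xyz"])) for d in eyes.spot_point(l,n)[:4]])
E
```

```text
0.0 [ 0.2111 -0.5877  0.2302] [[-0.9412 -0.3378 -0.0008]
 [-0.3378  0.9412  0.0019]
 [ 0.0001  0.0021 -1.    ]] [-0.1658 -0.1637  0.0359]
scene [1.0438 0.3966 0.8785]
heater [(0.56, array([0.5705, 0.135 , 0.002 ]))]
key1 [(0.68, array([0.5449, 0.168 , 0.0666])), (0.62, array([0.521 , 0.0764, 0.0721])), (0.53, array([0.531 , 0.1211, 0.075 ])), (0.52, array([0.5551, 0.2136, 0.0717]))]
key2 [(0.68, array([0.5449, 0.168 , 0.0666])), (0.62, array([0.521 , 0.0764, 0.0721])), (0.53, array([0.531 , 0.1211, 0.075 ])), (0.52, array([0.5551, 0.2136, 0.0717]))]
key3 [(0.68, array([0.5449, 0.168 , 0.0666])), (0.62, array([0.521 , 0.0764, 0.0721])), (0.53, array([0.531 , 0.1211, 0.075 ])), (0.52, array([0.5551, 0.2136, 0.0717]))]
key4 [(0.68, array([0.5449, 0.168 , 0.0666])), (0.62, array([0.521 , 0.0764, 0.0721])), (0.53, array([0.531 , 0.1211, 0.075 ])), (0.52, array([0.5551, 0.2136, 0.0717]))]
jar [(0.76, array([0.6847, 0.3316, 0.0025]))]
tin [(0.74, array([ 0.548 , -0.0861,  0.0013]))]
carver [(0.48, array([ 0.4202,  0.1413, -0.0012]))]
ringblank [(0.67, array([ 0.4399, -0.0208, -0.0021])), (0
[... 465 characters left out ...]
ray([0.5384, 0.1638, 0.068 ]))]
key3 [(0.71, array([0.5175, 0.0776, 0.0756])), (0.6, array([0.5536, 0.2077, 0.0727])), (0.51, array([0.528 , 0.1226, 0.074 ])), (0.49, array([0.5384, 0.1638, 0.068 ]))]
key4 [(0.71, array([0.5175, 0.0776, 0.0756])), (0.6, array([0.5536, 0.2077, 0.0727])), (0.51, array([0.528 , 0.1226, 0.074 ])), (0.49, array([0.5384, 0.1638, 0.068 ]))]
jar [(0.66, array([0.6876, 0.3319, 0.0022])), (0.62, array([ 0.437 , -0.0194,  0.0005])), (0.61, array([0.5263, 0.1223, 0.0739]))]
tin [(0.91, array([ 0.5447, -0.0894,  0.0029]))]
carver [(0.84, array([ 0.417 ,  0.1393, -0.0026]))]
ringblank [(0.68, array([ 0.4185,  0.1396, -0.001 ])), (0.48, array([ 0.4381, -0.0216,  0.0026]))]
```

```bash
python3 - <<'E'
from h import *
np.set_printoptions(precision=4,suppress=True)
N=[(.5545,.2107),(.542,.166),(.5295,.122),(.519,.077)]
for n in ["top","scene"]:
    c=eyes.read_camera(n);C=cloud(c)
    im=c["image"].copy();H=C[...,2]
    ok=c["range_z"]>0
    pan=C[ok&(H>.055)&(H<.0635)&(abs(C[...,0]-.57)<.2)]; print(n,"case z",np.median(pan[:,2]))
    cs=[]
    for x,y in N:
        m=ok&(abs(C[...,0]-x)<.022)&(abs(C[...,1]-y)<.022)&(H>.0645)&(H<.078)
        P=C[m];b=cv2.minAreaRect((P[:,:2]*1000).astype(np.float32))
        core=ok&(np.hypot(C[...,0]-x,C[...,1]-y)<.007)
        print(b, P.mean(0),len(P),"top z",np.median(H[core]),H[core].std());cs.append(P.mean(0)[:2])
    cs=np.array(cs);d=cs[0]-cs[3];print("yaw",np.degrees(np.arctan2(-d[0],d[1])),np.linalg.norm(d),cs.mean(0))
    cr=cv2.resize(im,(800,500)) ;cv2.imwrite(f"pics/{n}1.png",cr[:,:,::-1])
E
```

```text
top case z 0.06120879646096489
((551.9335327148438, 209.33078002929688), (37.52231216430664, 42.52150344848633), 83.93428039550781) [0.5509 0.2102 0.0709] 185 top z 0.0739100779682344 0.0012989442389748909
((540.0530395507812, 165.76365661621094), (30.119768142700195, 39.294044494628906), 83.58935546875) [0.5395 0.1656 0.0685] 163 top z 0.06991273387306757 0.0017100720575298598
((526.8618774414062, 123.6358642578125), (35.8505973815918, 37.6577033996582), 0.8332082033157349) [0.5275 0.1217 0.0709] 183 top z 0.0728785447368373 0.001188345538814601
((518.9252319335938, 77.53558349609375), (46.48823165893555, 39.12971115112305), 84.41142272949219) [0.5174 0.0777 0.0712] 173 top z 0.0733627120934463 0.0013673432846677813
yaw -14.1940954118951 0.13662346379763682 [0.5339 0.1438]
scene case z 0.060265354362772916
((554.4163208007812, 214.6359100341797), (32.15652084350586, 42.09358596801758), 31.08735466003418) [0.5563 0.2109 0.0709] 143 top z 0.07223644843186844 0.0013269996385206217
((542.9307250976562, 163.7760772705078), (35.364723205566406, 32.943321228027344), 84.71765899658203) [0.5442 0.1651 0.0675] 129 top z 0.06802006565118102 0.0012425319681988866
((533.2778930664062, 121.09184265136719), (31.125324249267578, 28.697927474975586), 80.4532241821289) [0.5344 0.1218 0.0711] 128 top z 0.0721376627381326 0.001571773139045248
((522.1638793945312, 77.12944030761719), (28.392763137817383, 27.127079010009766), 77.23440551757812) [0.5229 0.0773 0.0707] 123 top z 0.07152803219902715 0.0011019601822097923
yaw -14.027845178554507 0.13767038309374913 [0.5394 0.1438]
```

View pics/top0.png

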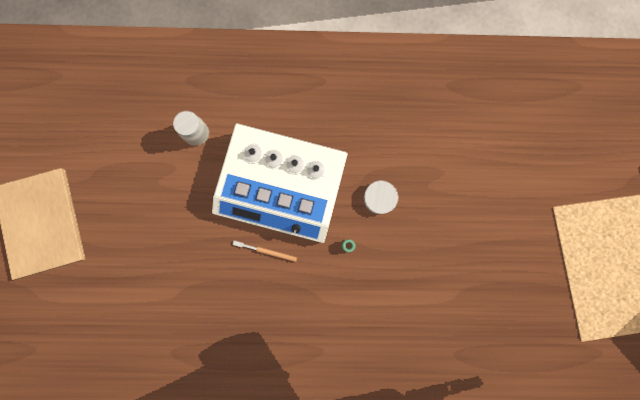

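View pics/scene0.png

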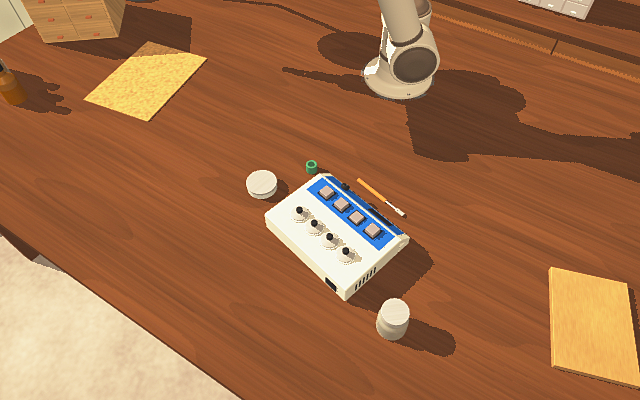

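Key 2, at (264,195) in the top image, sits 4 mm lower than the others in both cameras, so it is the latched one. The tin, jar, ring blank and carver are all clear of the keys. I'll shut the fingers and turn to the heater's yaw.

Request:
move_arm --pt "0 0 0 0 0 0.118" --pt "0 0 0 0 0 0.118" --pt "0 0 0 0 0 0.118" --pt "0 0 0 0 0 0.118" --pt "0 0 0 0 0 0.118" --fingers 0

```text
clock: 1.6
tool_pos: [0.2113, -0.5882, 0.2313]
eef_rot: [[-0.969, 0.247, 0.0], [0.247, 0.969, -0.0], [-0.0, -0.0, -1.0]]
ft_force: [-0.3, -0.3, -0.6]
gripper_width: 0.144
grasp_force: 0.0
```

Request:
move_arm --pt "-0.008 0.048 0 0 0 0" --pt "-0.008 0.048 0 0 0 0" --pt "-0.008 0.048 0 0 0 0" --pt "-0.008 0.048 0 0 0 0" --pt "-0.008 0.048 0 0 0 0"

```text
clock: 2.1
tool_pos: [0.3087, -0.3634, 0.2315]
eef_rot: [[-0.97, 0.243, 0.001], [0.243, 0.97, -0.0], [-0.001, -0.0, -1.0]]
ft_force: [1.5, -0.0, -0.1]
gripper_width: -0.001
grasp_force: 0.0
```

Request:
move_arm --pt "-0.008 0.048 0 0 0 0" --pt "-0.008 0.048 0 0 0 0" --pt "-0.008 0.048 0 0 0 0" --pt "-0.008 0.048 0 0 0 0" --pt "-0.008 0.048 0 0 0 0"

```text
clock: 2.6
tool_pos: [0.4058, -0.1401, 0.2319]
eef_rot: [[-0.97, 0.243, 0.001], [0.243, 0.97, -0.0], [-0.001, 0.0, -1.0]]
ft_force: [0.6, -0.6, 0.9]
gripper_width: -0.002
grasp_force: 0.0
```

Request:
move_arm --pt "-0.008 0.048 0 0 0 0" --pt "-0.008 0.048 0 0 0 0" --pt "-0.008 0.048 0 0 0 0" --pt "-0.008 0.048 0 0 0 0" --pt "-0.008 0.048 0 0 0 0"

```text
clock: 3.1
tool_pos: [0.5029, 0.0832, 0.2317]
eef_rot: [[-0.97, 0.242, 0.001], [0.242, 0.97, 0.0], [-0.001, 0.0, -1.0]]
ft_force: [0.5, -0.6, 0.8]
gripper_width: 0.001
grasp_force: 0.0
```

```bash
cat >> h.py <<'E'
np.set_printoptions(precision=4,suppress=True)
KEY=np.array([[.5538,.2109],[.5426,.1663],[.5314,.1217],[.5202,.0771]])
def st(k):
    s=r.sense();R=np.array(s["eef_rot"]);p=np.array(s["tool_pos"])
    print(s["clock"],p,R.round(3).tolist(),s["ft_force"],s["gripper_width"])
    print("tool delta",R.T@(np.r_[KEY[k-1],.072]-p), "yaw err",np.degrees(np.arctan2(R[1,1],R[0,1]))-75.9)
E
python3 -c "
from h import *
st(1)"
```

```text
3.1 [0.5029 0.0832 0.2317] [[-0.97, 0.242, 0.001], [0.242, 0.97, 0.0], [-0.001, 0.0, -1.0]] [ 0.5213 -0.6017  0.8327] 0.0008650940879339491
tool delta [-0.0183  0.1361  0.1598] yaw err 0.09035638621021747
```

Request:
move_arm --pt "-0.006 0.045 0.03 0 0 0" --pt "-0.006 0.045 0.03 0 0 0" --pt "-0.006 0.046 0.03 0 0 0" --pt "0 0 0.04 0 0 0" --pt "0 0 0 0 0 0"

```text
clock: 3.6
tool_pos: [0.545, 0.1968, 0.1033]
eef_rot: [[-0.97, 0.243, -0.011], [0.243, 0.97, -0.006], [0.009, -0.009, -1.0]]
ft_force: [-1.9, -0.7, -0.1]
gripper_width: -0.005
grasp_force: 0.0
```

Request:
move_arm --pt "0 0 0.014 0 0 0" --pt "0 0 0.005 0 0 0" --pt "0 0 0.003 0 0 0" --pt "0 0 0.001 0 0 0" --pt "0 0 0 0 0 0"

```text
clock: 4.1
tool_pos: [0.549, 0.1977, 0.0871]
eef_rot: [[-0.97, 0.243, 0.001], [0.243, 0.97, 0.001], [-0.001, 0.001, -1.0]]
ft_force: [-0.2, 1.0, 0.1]
gripper_width: 0.002
grasp_force: 0.0
```

```bash
python3 -c "
from h import *
st(1)
c=eyes.read_camera('wrist');save(c,'w0.png')
c=eyes.read_camera('scene');cv2.imwrite('pics/s2.png',cv2.resize(c['image'][140:300,230:450,::-1],None,fx=3,fy=3))"
```

```text
4.1 [0.549  0.1977 0.0871] [[-0.97, 0.243, 0.001], [0.243, 0.97, 0.001], [-0.001, 0.001, -1.0]] [-0.1593  0.9596  0.136 ] 0.0021733407382725544
tool delta [-0.0014  0.014   0.0151] yaw err 0.03249300161735391
```

View pics/s2.png

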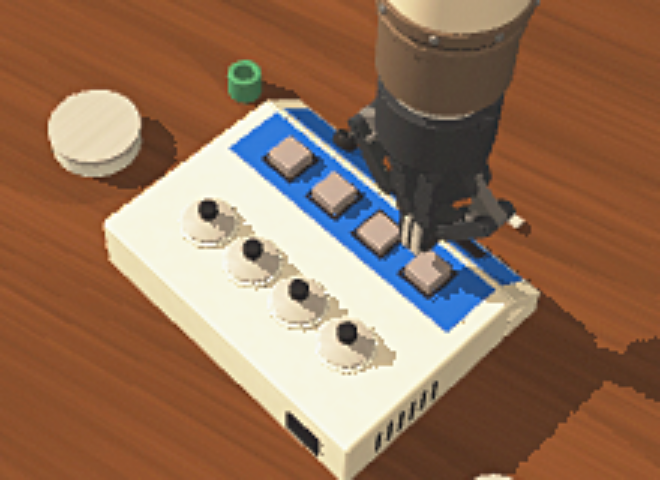

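View pics/w0.png

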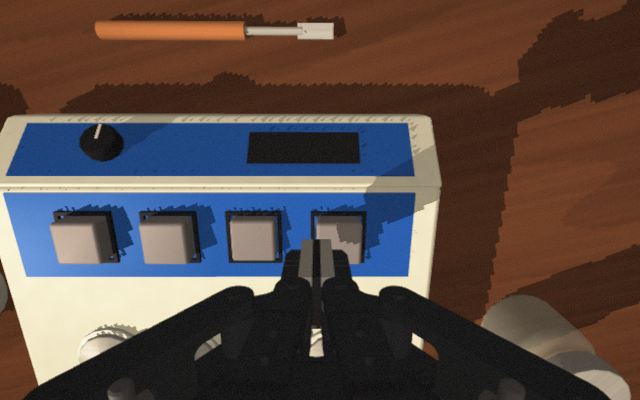

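The last rows were clipped, which left the tip 14 mm short: in the wrist view it is at (316,245) and key1 is at about (338,236). This agrees with the computed offset. Next I'll centre on the key and lower in small steps.

Request:
move_arm --pt "-0.001 0.014 0 0 0 0" --pt "0 0 0.005 0 0 0" --pt "0 0 0.004 0 0 0" --pt "0 0 0.003 0 0 0" --pt "0 0 0 0 0 0"

```text
clock: 4.7
tool_pos: [0.5524, 0.2107, 0.0731]
eef_rot: [[-0.97, 0.243, -0.002], [0.243, 0.97, -0.001], [0.001, -0.001, -1.0]]
ft_force: [-0.0, 0.2, 0.7]
gripper_width: -0.004
grasp_force: 0.0
```

Request:
move_arm --pt "0 0 0.001 0 0 0" --pt "0 0 0 0 0 0"

```text
clock: 4.9
tool_pos: [0.553, 0.2109, 0.073]
eef_rot: [[-0.97, 0.243, -0.0], [0.243, 0.97, -0.0], [0.0, -0.0, -1.0]]
ft_force: [1.0, -0.0, 0.4]
gripper_width: -0.002
grasp_force: 0.0
```

Request:
move_arm --pt "0 0 0.001 0 0 0" --pt "0 0 0 0 0 0"

```text
clock: 5.1
tool_pos: [0.5531, 0.2111, 0.0722]
eef_rot: [[-0.97, 0.243, 0.0], [0.243, 0.97, 0.0], [-0.0, 0.0, -1.0]]
ft_force: [0.5, 0.0, 0.4]
gripper_width: 0.001
grasp_force: 0.0
```

Request:
move_arm --pt "0 0 0.001 0 0 0" --pt "0 0 0 0 0 0"

```text
clock: 5.3
tool_pos: [0.5531, 0.2111, 0.0715]
eef_rot: [[-0.97, 0.243, 0.0], [0.243, 0.97, 0.0], [-0.0, 0.0, -1.0]]
ft_force: [-0.9, -0.4, 4.0]
gripper_width: -0.0
grasp_force: 1.6
```

```bash
python3 -c "
from h import *
s=r.sense();print(s['ft_force'],s['tool_pos'])"
```

```text
[-0.9331 -0.3946  4.0374] [0.5531 0.2111 0.0715]
```

Request:
move_arm --pt "0 0 0 0 0 0" --pt "0 0 -0.012 0 0 0" --pt "0 0 0 0 0 0" --pt "0 -0.046 0 0 0 0" --pt "0 0 0 0 0 0"

```text
clock: 5.8
tool_pos: [0.5394, 0.1631, 0.0826]
eef_rot: [[-0.969, 0.246, -0.004], [0.246, 0.969, -0.001], [0.003, -0.002, -1.0]]
ft_force: [0.7, 1.0, -0.9]
gripper_width: 0.002
grasp_force: 0.0
```

Request:
move_arm --pt "0 0 0.007 0 0 0" --pt "0 0 0.004 0 0 0" --pt "0 0 0.003 0 0 0" --pt "0 0 0 0 0 0" --pt "0 0 0 0 0 0"

```text
clock: 6.3
tool_pos: [0.5419, 0.1669, 0.0688]
eef_rot: [[-0.97, 0.242, -0.0], [0.242, 0.97, -0.0], [0.0, -0.0, -1.0]]
ft_force: [-0.4, 0.0, -0.2]
gripper_width: -0.001
grasp_force: 0.0
```

Request:
move_arm --pt "0 0 0.001 0 0 0" --pt "0 0 0 0 0 0"

```text
clock: 6.5
tool_pos: [0.542, 0.1668, 0.0682]
eef_rot: [[-0.97, 0.243, 0.0], [0.243, 0.97, 0.0], [-0.0, 0.0, -1.0]]
ft_force: [0.1, 0.1, 0.9]
gripper_width: 0.004
grasp_force: 0.2
```

Request:
move_arm --pt "0 0 0.0005 0 0 0" --pt "0 0 0 0 0 0"

```text
clock: 6.7
tool_pos: [0.542, 0.1667, 0.0681]
eef_rot: [[-0.97, 0.243, 0.001], [0.243, 0.97, 0.001], [-0.001, 0.001, -1.0]]
ft_force: [-0.3, 1.3, 4.2]
gripper_width: -0.004
grasp_force: 2.0
```

Contact at 68 mm confirms key2 is latched. Next is key 3.

Request:
move_arm --pt "0 0 0 0 0 0" --pt "0 0 -0.015 0 0 0" --pt "0 0 0 0 0 0" --pt "0 -0.046 0 0 0 0" --pt "0 0 0 0 0 0"

```text
clock: 7.2
tool_pos: [0.5278, 0.1184, 0.0812]
eef_rot: [[-0.969, 0.247, -0.005], [0.247, 0.969, -0.002], [0.004, -0.003, -1.0]]
ft_force: [-1.2, -0.8, -0.5]
gripper_width: -0.0
grasp_force: 0.0
```

Request:
move_arm --pt "0 0 0.006 0 0 0" --pt "0 0 0.003 0 0 0" --pt "0 0 0.001 0 0 0" --pt "0 0 0 0 0 0" --pt "0 0 0 0 0 0"

```text
clock: 7.7
tool_pos: [0.5308, 0.1224, 0.0723]
eef_rot: [[-0.97, 0.242, 0.0], [0.242, 0.97, 0.0], [-0.0, 0.0, -1.0]]
ft_force: [-0.4, -0.7, -0.4]
gripper_width: -0.001
grasp_force: 0.0
```

Request:
move_arm --pt "0 0 0.0005 0 0 0" --pt "0 0 0 0 0 0"

```text
clock: 7.9
tool_pos: [0.5309, 0.1223, 0.0721]
eef_rot: [[-0.97, 0.242, 0.001], [0.242, 0.97, 0.0], [-0.0, 0.001, -1.0]]
ft_force: [-0.2, 0.8, 1.1]
gripper_width: -0.001
grasp_force: 0.4
```

Request:
move_arm --pt "0 0 0.0005 0 0 0" --pt "0 0 0 0 0 0"

```text
clock: 8.1
tool_pos: [0.5309, 0.1223, 0.0718]
eef_rot: [[-0.97, 0.242, 0.001], [0.242, 0.97, 0.001], [-0.001, 0.001, -1.0]]
ft_force: [-1.0, 2.2, 3.0]
gripper_width: 0.002
grasp_force: 1.5
```

Request:
move_arm --pt "0 0 0 0 0 0" --pt "0 0 -0.012 0 0 0" --pt "0 0 0 0 0 0" --pt "0 -0.046 0 0 0 0" --pt "0 0 0 0 0 0"

```text
clock: 8.6
tool_pos: [0.5169, 0.074, 0.0831]
eef_rot: [[-0.969, 0.246, -0.004], [0.246, 0.969, -0.001], [0.003, -0.002, -1.0]]
ft_force: [-0.7, -0.1, -0.0]
gripper_width: -0.0
grasp_force: 0.0
```

Request:
move_arm --pt "0 0 0.007 0 0 0" --pt "0 0 0.003 0 0 0" --pt "0 0 0.0015 0 0 0" --pt "0 0 0 0 0 0" --pt "0 0 0 0 0 0"

```text
clock: 9.1
tool_pos: [0.5194, 0.0774, 0.0721]
eef_rot: [[-0.97, 0.242, -0.001], [0.242, 0.97, -0.0], [0.0, -0.001, -1.0]]
ft_force: [-0.2, -0.1, 3.2]
gripper_width: 0.001
grasp_force: 1.4
```

Request:
move_arm --pt "0 0 0.0005 0 0 0" --pt "0 0 0 0 0 0"

```text
clock: 9.3
tool_pos: [0.5194, 0.0774, 0.0716]
eef_rot: [[-0.97, 0.243, -0.0], [0.243, 0.97, 0.0], [0.0, 0.0, -1.0]]
ft_force: [-1.9, 0.1, 3.4]
gripper_width: -0.001
grasp_force: 1.5
```

All four keys are touched. I'll return to key 2 and press it to the stop.

Request:
move_arm --pt "0 0 -0.014 0 0 0" --pt "0 0 0 0 0 0" --pt "0 0.046 0 0 0 0" --pt "0 0.046 0 0 0 0" --pt "0 0 0 0 0 0"

```text
clock: 9.8
tool_pos: [0.5441, 0.1712, 0.0853]
eef_rot: [[-0.971, 0.238, 0.004], [0.238, 0.971, 0.002], [-0.003, 0.003, -1.0]]
ft_force: [-1.1, -0.2, 0.1]
gripper_width: -0.001
grasp_force: 0.0
```

Request:
move_arm --pt "0 0 0.012 0 0 0" --pt "0 0 0.003 0 0 0" --pt "0 0 0.001 0 0 0" --pt "0 0 0.001 0 0 0" --pt "0 0 0 0 0 0"

```text
clock: 10.3
tool_pos: [0.5418, 0.1657, 0.0685]
eef_rot: [[-0.97, 0.244, -0.0], [0.244, 0.97, -0.0], [0.0, -0.0, -1.0]]
ft_force: [0.4, -0.2, -0.2]
gripper_width: -0.003
grasp_force: 0.0
```

Request:
move_arm --pt "0 0 0.001 0 0 0" --pt "0 0 0.001 0 0 0" --pt "0 0 0.001 0 0 0" --pt "0 0 0 0 0 0" --pt "0 0 0 0 0 0"

```text
clock: 10.8
tool_pos: [0.5421, 0.1661, 0.0668]
eef_rot: [[-0.97, 0.242, 0.001], [0.242, 0.97, -0.0], [-0.001, -0.0, -1.0]]
ft_force: [-1.9, -1.4, 6.7]
gripper_width: -0.0
grasp_force: 3.2
```

Request:
move_arm --pt "0 0 0.001 0 0 0" --pt "0 0 0.001 0 0 0" --pt "0 0 0 0 0 0" --pt "0 0 0 0 0 0"

```text
clock: 11.2
tool_pos: [0.542, 0.1661, 0.0651]
eef_rot: [[-0.97, 0.242, 0.001], [0.242, 0.97, -0.0], [-0.001, -0.0, -1.0]]
ft_force: [-1.9, -1.5, 7.1]
gripper_width: 0.001
grasp_force: 4.0
```

Request:
move_arm --pt "0 0 0.001 0 0 0" --pt "0 0 0 0 0 0" --pt "0 0 0 0 0 0"

```text
clock: 11.5
tool_pos: [0.5421, 0.1661, 0.065]
eef_rot: [[-0.97, 0.242, 0.001], [0.242, 0.97, -0.0], [-0.001, -0.0, -1.0]]
ft_force: [-4.6, -1.9, 13.1]
gripper_width: 0.002
grasp_force: 6.5
```

At the stop (force rose to 13 N, z stayed at 65 mm). Letting go.

Request:
move_arm --pt "0 0 -0.003 0 0 0" --pt "0 0 -0.005 0 0 0" --pt "0 0 -0.03 0 0 0" --pt "0 0 -0.05 0 0 0" --pt "0 0 -0.05 0 0 0"

```text
clock: 12.0
tool_pos: [0.5413, 0.1662, 0.2014]
eef_rot: [[-0.97, 0.243, -0.002], [0.243, 0.97, -0.001], [0.001, -0.001, -1.0]]
ft_force: [1.6, 1.4, 0.2]
gripper_width: 0.0
grasp_force: 0.0
```

Request:
move_arm --pt "0.03 0 -0.03 0 0 0" --pt "0.04 0 0 0 0 0" --pt "0.04 0 0 0 0 0" --pt "0 0 0 0 0 0" --pt "0 0 0 0 0 0"

```text
clock: 12.5
tool_pos: [0.4347, 0.1935, 0.2311]
eef_rot: [[-0.97, 0.241, 0.001], [0.241, 0.97, 0.001], [-0.001, 0.001, -1.0]]
ft_force: [0.0, 0.4, -1.0]
gripper_width: 0.001
grasp_force: 0.0
```

```bash
python3 - <<'E'
from h import *
st(2)
c=eyes.read_camera("scene");H=cloud(c);ok=c["range_z"]>0
for x,y in KEY+[.002,0]:
    m=ok&(np.hypot(H[...,0]-x,H[...,1]-y)<.007);print(m.sum(),np.median(H[m][:,2]))
cv2.imwrite('pics/s3.png',cv2.resize(c['image'][140:300,230:450,::-1],None,fx=3,fy=3))
E
```

```text
12.5 [0.4347 0.1935 0.2311] [[-0.97, 0.241, 0.001], [0.241, 0.97, 0.001], [-0.001, 0.001, -1.0]] [ 0.0012  0.3528 -1.0335] 0.0013877327532652059
tool delta [-0.1112 -0.0006  0.1592] yaw err 0.13860169928007338
30 0.07197798548395512
28 0.07282219928174088
25 0.07242400434346408
27 0.07262732150043782
```

View pics/s3.png

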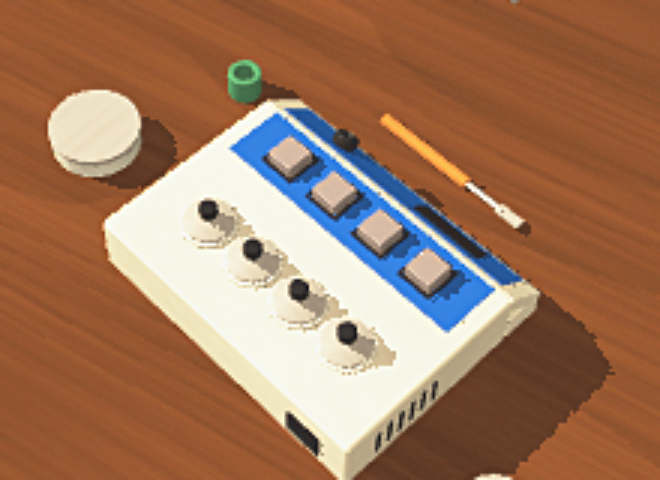

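The four keys, at crop pixels (428,270), (380,230), (335,193) and (290,157), all stand raised at about 72 mm. The surrounding things have not moved and the arm is clear.

```bash
python3 -c "
from h import *
print(r.sign_off())"
```

```text
the job is handed in; nothing more can be done
None
```

The job is handed in: I tapped all four keys in order from left to right, then pressed the latched one (key 2) to its stop and let it spring up; the last camera check showed all four raised at about 72 mm and nothing around the heater visibly moved.

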